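# Reset the tripped cut-out of a decorating wheel

### The arm

A 7-joint arm with a two-finger parallel gripper is mounted at the origin on the work surface. World frame = base frame: x ahead of the robot, y to its left, z up, the work surface at z = 0. Lengths are in m, angles in rad, forces in N, time in s.
With the tool pointing down it reaches from about 0.4 to 0.85 m from the base axis. Payload 10.4 kg.
Tool frame: the origin (TCP) lies on the mounting face of the last link; the fingertips stand r.tips_ahead ahead of it and the grasp point (between the pads) lies 164 mm ahead of it (r.tips_ahead is the distance from the TCP to the fingertips, in m); z points along the fingers, y is the line along which they close (so a half turn about z gives the same grasp; the last joint's range is limited). The gripper opens to 87 mm and grips with 3 to 60 N. Pads are 19 mm wide; open, the fingers measure 117 mm over their backs; the gripper's body (75 mm by 190 mm) begins 51 mm behind the grasp point.
Start: joints at [1.148, 0.332, -0.065, 1.46, 0.022, 1.35, -0.088], TCP at [0.243, -0.576, 0.405] pointing down, gripper open.
Joint ranges: [-2.6, 2.6], [-0.5, 2.12], [-1.47, 1.34], [0.16, 2.42], [-1.27, 4.41], [0.06, 2.06], [-2.6, 2.6]. Speed limits (rad/s): [2.22, 2.22, 2.79, 2.79, 3.14, 3.14, 3.14].

### API

Orientations are given as a unit quaternion [x, y, z, w].
In Python, from bench import telemetry, imaging, job, r gives the robot as it stands.
- The arm moves only by the tool move_arm, never from a script. Its argument "steps" is a list of rows, each an object of numbers: "dx", "dy", "dz": the shift along the tool's x, y, z in cm; "spin": the turn about the tool's z in rad. In form: [{"dx": .., "dy": .., "dz": .., "spin": ..}, ...]. A call has 1 to 12 rows; each row shifts and turns the commanded pose from where the row before left it, along the tool's axes as they then stand; what a row does not reach is not made up. A row lasts 1/10 s, in which the tool goes at most 50 mm and 8.59 degrees, less where a joint would pass 70% of its speed; a pose out of reach is approached as far as the arm can. A call with a gripper value outside its range is refused whole. "claw" is the finger opening in cm, from 0 to 8.7, set as the call begins (left out, the last holds). The fingers move at their own pace and stop on an object; "squeeze" is the grip in N (left out, the last holds). Time passes only in rows, so rows that do not move let the fingers close. It gives the time, the measured TCP pose, the force, the opening and the grip force at its end, in the units of the state.
- telemetry.read_state(): the state, without advancing time (a new reading comes with each control period).
- imaging.camera(name): name is "scene" or "top"; returns a dict with "img" (480x640x3 uint8, red, green, blue), "camera_matrix" (3x3 intrinsics, pixels), "R" (3x3) and "t" (3): a world point X has camera coordinates R X + t. Camera axes: x right, y down, z forward; pixel columns grow to the right and rows downward; lengths in m; the calibration is good to about 2 mm. A picture is of the moment at which its call begins. There is no depth.
- job.close_job(): hands the job in; it is judged then, once.
The state is a dict: "time": time; "joint_positions": joint angles; "joint_vel": joint speeds; "joint_torque": joint torques, N m; "ee_pos": TCP position; "eef_rot": TCP orientation; "ft_force": force on the tool from outside, world axes, zero at the start; "torque": the same for the moment, N m; "width": finger opening in m; "grip_force": force on a finger pad.
Only numpy, scipy, OpenCV 4.12 (cv2) and the standard library are available. Lean on these libraries where they do the work, as an engineer would, in place of code of your own. Each camera call takes 0.05 s, during which the arm holds its last target. There are 200 camera calls.

### The job

The electric decorating wheel has tripped its cut-out. Take the steel probe with the thick wooden handle out of the tool block, feel along the groove in the sloping plate under the splash hood with its tip until it drops into the hidden reset hole, and push the reset plunger inside fully down. Then put the probe back upright in the same hole of the tool block, let go of it, and after that throw the wheel's switch lever right over, away from the robot's side, leaving the brush, the bowl and the bottle undisturbed.

Things in the scene. Friction and masses are not known exactly. Their poses are not given: they have to be found in the camera images.
- groove (a point): Middle of the floor of the groove in the sloping plate on the robot's side of the grey wheel unit. z axis: the plate's outward normal, leaning 35 degrees from vertical to the robot's side; y: level, along the groove; x: up the slope. Groove: 120 long (y -60 to 60), 16 wide, 4 deep, walled all round. The plate's surface reaches 64 down and 60 up the slope and over 130 either way along y.
- reset (a joint): Plunger in the hidden hole: 0 up, 0.008 m fully down (hard stop); moves along the plate's normal against about 4 N and stays where left. The hole breaks the groove's floor, 12 along the groove and as wide as it; its middle may be anywhere from y = -42 to 42 in the groove frame, found only by feel. The plunger's top, when up, is 8 below the groove floor.
- hood_edge (a point): Middle of the splash hood's free edge, at its top side, on the robot's side. The hood is a level grey sheet, 7 thick and 320 wide (y), running from here 108 away (x) over the groove: 73 above the groove's middle and 17 nearer the robot. So a tool must come in leaning, about along the plate's normal. Axes: the unit's, x away from the robot's side, z up. Behind it: wheel head, dish.
- probe_grip (a point): Middle of the probe's round wooden handle (18 across, 102 long, pale wood), on its axis, 138 from the tip end. z axis: probe axis, from tip to handle end, which lies 42 beyond this point. It starts upright in an end hole of the tool block, hanging by its collar, this point 146 above the table. About 90 g.
- probe_tip (a point): Tip end of the probe, on its axis: a steel shaft 7 across with a round end, 72 long, then a steel collar 26 across and 6 thick, then the handle. z axis as probe_grip.
- block: Fixed wooden tool block, 70 x 190 x 80 high, origin at the centre of its underside. Three square 14 through-holes along its y axis at y = -65, 0 and 65: the probe stands in one end hole, the brush in the other, the middle one is empty. The probe's tip end hangs 8 above the table.
- brush_mid (a point): Bystander: bamboo brush, bristles up, in the other end hole of the block; thinner handle (11 across), its top 178 above the table. Point on its axis 20 above the block's top.
- switch (a joint): Switch lever on a small block on top of the hood, towards the unit's y+ end: 0 off, leaning 0.5 rad to the robot's side; 1.0 rad on, leaning 0.5 rad away. Starts near 0, turns stiffly (under 2 N at the tip) and stays where it is left.
- switch_tip (a point): Centre of the black ball, 26 across, on the end of the switch lever. The lever is 70 from pivot to this point and swings in the unit's x-z plane (axes as hood_edge), so this point starts about 34 nearer the robot than its pivot, 60 above the pivot, and ends 34 beyond it.
- bowl: Bystander: small brown bowl, 90 across, 45 high, loose on the table; origin at the centre of its underside.
- bottle: Bystander: clear bottle, 60 across, 170 high, loose on the table; origin at the centre of its underside.
Not all that is in view belongs to the job. What is shaped like the part that bears probe_grip but turquoise is not meant.

How it is judged:
By the outcome, as a careful person would: the job done as asked, in the order asked, and still so for the second after the job is handed in, with the robot touching nothing.
It also fails if it takes over 72 s, if anything falls off the work surface, if the arm or the gripper's body presses on something with over 40 N, if the wrist force passes 120 N, or if a joint passes its speed limit or range.

## Working session

There is one attempt and no reset: what is moved stays moved. The work goes in short steps, Python scripts to look and compute and a tool call to move; the robot and the scene stay as the last step left them, time stands still between calls to the robot, and variables do not carry over. Pictures are saved under pics/ and viewed, at most 10 in all, crops included, and the job is handed in when it is done.

Besides the shell and the picture viewer there is one more tool, called after "Emit:" as name(argument=value, ...) on one line, values as JSON. move_arm: Moves the arm, as the interface text tells. Its arguments: {"type":"object","properties":{"steps":{"type":"array","items":{"type":"object","properties":{"dx":{"type":"number"},"dy":{"type":"number"},"dz":{"type":"number"},"spin":{"type":"number"}}}},"claw":{"type":"number"},"squeeze":{"type":"number"}},"required":["steps"]}

```bash
mkdir -p pics; ls; python3 - <<'E'
from bench import telemetry, imaging, job, r
import cv2, numpy as np
for n in ("scene","top"):
    c=imaging.camera(n); cv2.imwrite(f"pics/{n}0.png",c["img"][:,:,::-1]); np.savez(f"{n}0.npz",**c)
    print(n,c["camera_matrix"].round(1).tolist(),(-c["R"].T@c["t"]).round(3),c["R"][2].round(3))
print(telemetry.read_state(), r.tips_ahead)
E
```

```text
pics
scene [[551.3, 0.0, 326.4], [0.0, 551.3, 251.3], [0.0, 0.0, 1.0]] [ 1.224 -0.362  1.012] [-0.56   0.365 -0.743]
top [[447.6, 0.0, 320.0], [0.0, 447.6, 242.1], [0.0, 0.0, 1.0]] [0.476 0.075 1.128] [ 0.11  -0.033 -0.993]
{'time': 0.1, 'joint_positions': array([ 1.14838952,  0.33280383, -0.0646758 ,  1.46083179,  0.02159608,
        1.34989641, -0.08849886]), 'joint_vel': array([ 0.00181561, -0.00289241, -0.00017261, -0.00120253,  0.00081688,
        0.00045027,  0.00023716]), 'joint_torque': array([ 2.70679528e-03, -6.24545288e+01,  2.59810709e-02, -3.90719569e+01,
       -6.12383732e-02,  3.67047801e-02,  8.83774146e-05]), 'ee_pos': array([ 0.24322857, -0.57561304,  0.40404852]), 'eef_rot': array([ 9.80085964e-01,  1.98572697e-01, -1.52492855e-04, -6.03192945e-04]), 'ft_force': array([ 0.4076454 , -0.42974997,  0.81192986]), 'torque': array([-0.00013924, -0.01568673, -0.0055052 ]), 'grip_force': 0.0, 'width': 0.08710757602936567} 0.1822
```

View pics/scene0.png

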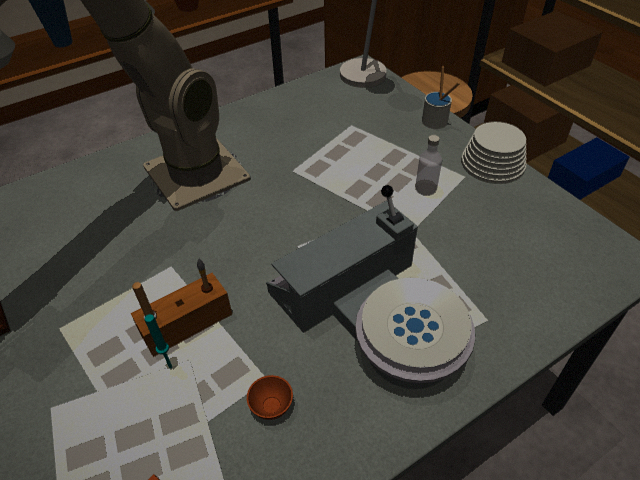

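View pics/top0.png

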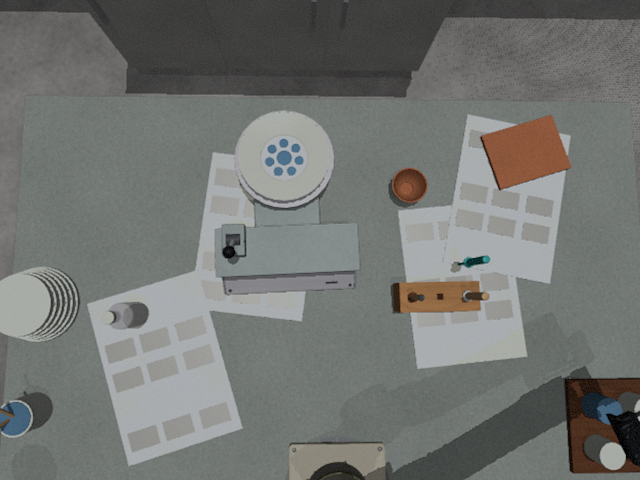

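```bash
python3 - <<'E'
import cv2, numpy as np
s=cv2.imread("pics/scene0.png");t=cv2.imread("pics/top0.png")
f=lambda i,x,y,w,h:cv2.resize(cv2.convertScaleAbs(i[y:y+h,x:x+w],alpha=1.7),(400,300),interpolation=cv2.INTER_CUBIC)
a=np.hstack([f(s,100,240,160,120),f(s,260,175,160,120)]);b=np.hstack([f(t,385,240,120,90),f(t,205,210,160,120)])
cv2.imwrite("pics/crop.png",np.vstack([a,b]))
E
```

```text
(no output)
```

View pics/crop.png

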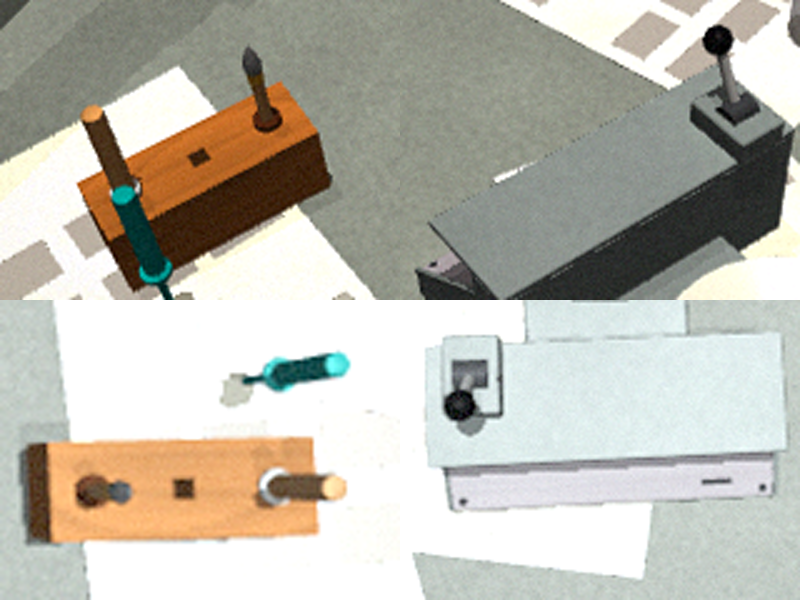

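```bash
cat > h.py <<'E'
import numpy as np
C={n:dict(np.load(f"{n}0.npz")) for n in("scene","top")}
def ray(n,p):
    c=C[n]; d=c["R"].T@np.linalg.solve(c["camera_matrix"],[p[0],p[1],1]); return -c["R"].T@c["t"],d
def onz(n,p,z):
    o,d=ray(n,p); return o+d*(z-o[2])/d[2]
def tri(ps,pt):
    A=[];b=[]
    for n,p in(("scene",ps),("top",pt)):
        o,d=ray(n,p);d=d/np.linalg.norm(d);P=np.eye(3)-np.outer(d,d);A.append(P);b.append(P@o)
    x=np.linalg.lstsq(np.vstack(A),np.hstack(b),rcond=None)[0]
    return x.round(4),[np.linalg.norm(P@x-q).round(4) for P,q in zip(A,b)]
E
python3 - <<'E'
from h import *
print("block");
q=[onz("top",p,.08) for p in[(399.4,283.2),(478.9,281.1),(480.4,310.2),(400,312.3)]]
for v in q: print(v.round(4))
m=sum(q)/4; yd=(q[0]+q[3]-q[1]-q[2])/2; L=np.linalg.norm(yd); yd/=L
print("mid",m,"len",L,"wid",np.linalg.norm(q[0]-q[3]),np.linalg.norm(q[1]-q[2]),"yaw",np.arctan2(-yd[0],yd[1]))
print("midhole",onz("top",(440.2,296.7),.08)," probehole",m-.065*yd,"top",onz("top",(486.4,296.1),.188), "collar",onz("top",(385+272*.3,240+187*.3),.086))
print("scene probe top",onz("scene",(100+92*.4,240+113*.4),.188))
print("decoy base",onz("top",(455.5,266),0.0), "scene",onz("scene",(170,368),.0),"top",tri((100+123*.4,240+193*.4),(385+339*.3,240+61*.3)))
print("hood")
for a,b in[((272,263.8),(216.2,276)),((386,202.2),(216.2,276)),((272,263.8),(359.8,270)),((302.8,294.2),(357,243.2)),((416,225),(215,249.2))]: print(tri(a,b))
print("ball",tri((260+317*.4,175+41*.4),(205+60*.4,210+105*.4)))
E
```

```text
block
[ 0.4957 -0.1467  0.08  ]
[ 0.5001 -0.3358  0.08  ]
[ 0.4321 -0.3365  0.08  ]
[ 0.4281 -0.1465  0.08  ]
mid [ 0.46398548 -0.24136352  0.08      ] len 0.18961949647815007 wid 0.0675626697600735 0.0680413721938204 yaw 0.022105171908928634
midhole [ 0.46385341 -0.24230145  0.08      ]  probehole [ 0.4654222  -0.30634764  0.08      ] top [ 0.46600768 -0.30820975  0.188     ] collar [ 0.46508541 -0.30285575  0.086     ]
scene probe top [ 0.46841146 -0.30499188  0.188     ]
decoy base [ 0.54042987 -0.30845008  0.        ] scene [ 0.54677775 -0.31575448  0.        ] top (array([ 0.5469, -0.3142,  0.1816]), [np.float64(0.001), np.float64(0.001)])
hood
(array([0.4839, 0.132 , 0.0736]), [np.float64(0.15), np.float64(0.15)])
(array([0.5117, 0.2708, 0.1311]), [np.float64(0.0001), np.float64(0.0001)])
(array([ 0.525 , -0.0458,  0.1333]), [np.float64(0.0016), np.float64(0.0016)])
(array([ 0.5966, -0.0329,  0.0955]), [np.float64(0.0155), np.float64(0.0155)])
(array([0.5811, 0.2918, 0.0982]), [np.float64(0.0123), np.float64(0.0123)])
ball (array([0.5573, 0.2292, 0.2193]), [np.float64(0.0006), np.float64(0.0006)])
```

```bash
python3 - <<'E'
from h import *
import cv2
for p in[(357,243.2),(215,249.2),(216.2,276),(359.8,270)]: print(onz("top",p,.132).round(4))
c=C["scene"]
for z in (.132,):
  for p in[(357,243.2),(215,249.2)]:
    X=onz("top",p,z);x=c["camera_matrix"]@(c["R"]@X+c["t"]);print(x[:2]/x[2])
s=cv2.imread("pics/scene0.png");t=cv2.imread("pics/top0.png")
f=lambda i,x,y,w,h:cv2.resize(cv2.convertScaleAbs(i[y:y+h,x:x+w],alpha=1.8),(800,300),interpolation=cv2.INTER_CUBIC)
cv2.imwrite("pics/crop2.png",np.vstack([f(s,255,230,160,60),f(t,205,240,160,60)]))
E
```

```text
[ 0.5845 -0.0419  0.132 ]
[0.571  0.2745 0.132 ]
[0.5116 0.2706 0.132 ]
[ 0.5243 -0.0474  0.132 ]
[287.52312654 281.48868473]
[403.43929888 215.90341342]
```

View pics/crop2.png

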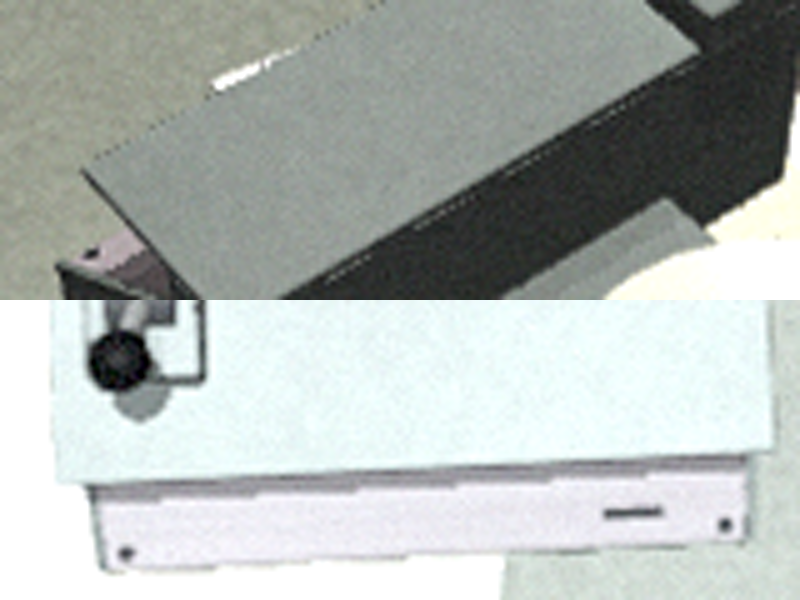

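```bash
cat >> h.py <<'E'
from scipy.spatial.transform import Rotation as Ro
YAW=0.0415
ux=np.array([np.cos(YAW),np.sin(YAW),0]);uy=np.array([-ux[1],ux[0],0])
def goto(g,yaw=YAW):
    "grasp-point target -> spin, then tool-axis shift (cm)"
    from bench import telemetry
    s=telemetry.read_state();R=Ro.from_quat(s["eef_rot"]);x=R.as_matrix()[:,0]
    sp=np.arctan2(x[1],x[0])-yaw
    d=(R*Ro.from_euler("z",sp)).as_matrix().T@(np.array(g)+[0,0,.164]-s["ee_pos"])
    print("t",s["time"],"grasp",(s["ee_pos"]-[0,0,.164]).round(4),"z",R.as_matrix()[:,2].round(4),"spin",sp.round(4),"d cm",(100*d).round(2),"F",s["ft_force"].round(2),s["width"].round(4))
E
python3 -c "
from h import *
goto([.4665,-.3065,.24])"
```

```text
Traceback (most recent call last):
  File "h.py", line 22, in goto
    print("t",s["time"],"grasp",(s["ee_pos"]-[0,0,.164]).round(4),"z",R.as_matrix()[:,2].round(4),"spin",sp.round(4),"d cm",(100*d).round(2),"F",s["ft_force"].round(2),s["width"].round(4))
                                                                                                                                                                        ^^^^^^^^^^^^^^^^
AttributeError: 'float' object has no attribute 'round'
```

```bash
sed -i 's/s\["width"\].round(4)/s["width"]/' h.py
python3 -c "
from h import *
goto([.4665,-.3065,.24])"
```

```text
t 0.1 grasp [ 0.2432 -0.5756  0.24  ] z [-5.0e-04  1.1e-03 -1.0e+00] spin 0.3583 d cm [ 2.342e+01 -2.596e+01  2.000e-02] F [ 0.41 -0.43  0.81] 0.08710757602936567
```

Emit:
move_arm(steps=[{"spin": 0.12},{"spin": 0.12},{"spin": 0.118},{"dx": 2.93,"dy": -3.245},{"dx": 2.93,"dy": -3.245},{"dx": 2.93,"dy": -3.245},{"dx": 2.93,"dy": -3.245},{"dx": 2.93,"dy": -3.245},{"dx": 2.93,"dy": -3.245},{"dx": 2.93,"dy": -3.245},{"dx": 2.93,"dy": -3.245}], claw=8.7)

```text
$.steps[0]: bad value
```

```bash
python3 -c "
from h import *
goto([.4665,-.3065,.146])"
```

```text
t 0.1 grasp [ 0.2432 -0.5756  0.24  ] z [-5.0e-04  1.1e-03 -1.0e+00] spin 0.3583 d cm [ 23.43 -25.95   9.42] F [ 0.41 -0.43  0.81] 0.08710757602936567
```

Rows need all four keys.

Emit:
move_arm(steps=[{"dx": 0,"dy": 0,"dz": 0,"spin": 0.12},{"dx": 0,"dy": 0,"dz": 0,"spin": 0.12},{"dx": 0,"dy": 0,"dz": 0,"spin": 0.118},{"dx": 2.93,"dy": -3.245,"dz": 0,"spin": 0},{"dx": 2.93,"dy": -3.245,"dz": 0,"spin": 0},{"dx": 2.93,"dy": -3.245,"dz": 0,"spin": 0},{"dx": 2.93,"dy": -3.245,"dz": 0,"spin": 0},{"dx": 2.93,"dy": -3.245,"dz": 0,"spin": 0},{"dx": 2.93,"dy": -3.245,"dz": 0,"spin": 0},{"dx": 2.93,"dy": -3.245,"dz": 0,"spin": 0},{"dx": 2.93,"dy": -3.245,"dz": 0,"spin": 0},{"dx": 0,"dy": 0,"dz": 0,"spin": 0}], claw=8.7)

```text
time: 1.3
ee_pos: [0.4704, -0.3006, 0.4046]
eef_rot: [1.0, 0.026, 0.001, -0.001]
ft_force: [-0.2, -0.6, 0.7]
width: 0.0873
grip_force: 0.0
```

```bash
python3 -c "
from h import *
goto([.4665,-.3065,.146])"
```

```text
t 1.3 grasp [ 0.4704 -0.3006  0.2406] z [ 0.0014  0.0026 -1.    ] spin 0.0099 d cm [-0.43  0.6   9.45] F [-0.16 -0.6   0.67] 0.08728809293971002
```

Emit:
move_arm(steps=[{"dx": 0,"dy": 0,"dz": 0,"spin": 0.005},{"dx": 0,"dy": 0,"dz": 2.35,"spin": 0},{"dx": 0,"dy": 0,"dz": 2.35,"spin": 0},{"dx": 0,"dy": 0,"dz": 2.35,"spin": 0},{"dx": 0,"dy": 0,"dz": 2.35,"spin": 0},{"dx": 0,"dy": 0,"dz": 0,"spin": 0},{"dx": 0,"dy": 0,"dz": 0,"spin": 0}])

```text
time: 2.0
ee_pos: [0.466, -0.3076, 0.3111]
eef_rot: [1.0, 0.017, -0.0, 0.0]
ft_force: [-0.1, 0.3, 0.6]
width: 0.087
grip_force: 0.0
```

```bash
python3 -c "
from h import *
goto([.4665,-.3065,.146])"
```

```text
t 2.0 grasp [ 0.466  -0.3076  0.1471] z [-6.e-04 -1.e-04 -1.e+00] spin -0.0066 d cm [ 0.05 -0.11  0.11] F [-0.13  0.3   0.6 ] 0.08699656361577193
```

Emit:
move_arm(steps=[{"dx": 0,"dy": -0.1,"dz": 0.1,"spin": -0.005},{"dx": 0,"dy": 0,"dz": 0,"spin": 0},{"dx": 0,"dy": 0,"dz": 0,"spin": 0},{"dx": 0,"dy": 0,"dz": 0,"spin": 0},{"dx": 0,"dy": 0,"dz": 0,"spin": 0},{"dx": 0,"dy": 0,"dz": 0,"spin": 0},{"dx": 0,"dy": 0,"dz": 0,"spin": 0},{"dx": 0,"dy": 0,"dz": 0,"spin": 0}], claw=0, squeeze=12)

```text
time: 2.8
ee_pos: [0.4666, -0.3056, 0.3097]
eef_rot: [1.0, 0.021, 0.0, 0.0]
ft_force: [0.2, 0.4, -0.0]
width: 0.031
grip_force: 0.0
```

```bash
python3 -c "
from h import *
goto([.4665,-.3065,.146])"
```

```text
t 2.8 grasp [ 0.4666 -0.3056  0.1457] z [ 0. -0. -1.] spin 0.0003 d cm [-0.01  0.09 -0.03] F [ 0.19  0.43 -0.02] 0.0309608441848433
```

Emit:
move_arm(steps=[{"dx": 0,"dy": 0,"dz": 0,"spin": 0},{"dx": 0,"dy": 0,"dz": 0,"spin": 0},{"dx": 0,"dy": 0,"dz": 0,"spin": 0},{"dx": 0,"dy": 0,"dz": 0,"spin": 0},{"dx": 0,"dy": 0,"dz": 0,"spin": 0},{"dx": 0,"dy": 0,"dz": -1.0,"spin": 0},{"dx": 0,"dy": 0,"dz": -2.5,"spin": 0},{"dx": 0,"dy": 0,"dz": -2.5,"spin": 0},{"dx": 0,"dy": 0,"dz": 0,"spin": 0},{"dx": 0,"dy": 0,"dz": 0,"spin": 0}])

```text
time: 3.8
ee_pos: [0.4666, -0.3056, 0.3704]
eef_rot: [1.0, 0.021, 0.0, 0.0]
ft_force: [-0.3, 0.3, -2.6]
width: 0.0175
grip_force: 12.0
```

```bash
python3 - <<'E'
from h import *
import cv2
from bench import imaging
goto([.4665,-.3065,.206])
a=[]
for n,(x,y) in (("scene",(90,200)),("top",(380,230))):
    i=imaging.camera(n)["img"][y:y+150,x:x+150,::-1]; a.append(cv2.resize(cv2.convertScaleAbs(i,alpha=1.8),(400,400)))
cv2.imwrite("pics/lift.png",np.hstack(a))
E
```

```text
t 3.8 grasp [ 0.4666 -0.3056  0.2064] z [ 1.e-03 -7.e-04 -1.e+00] spin 0.0002 d cm [-0.02  0.09  0.04] F [-0.29  0.34 -2.56] 0.01752144667757776
```

View pics/lift.png

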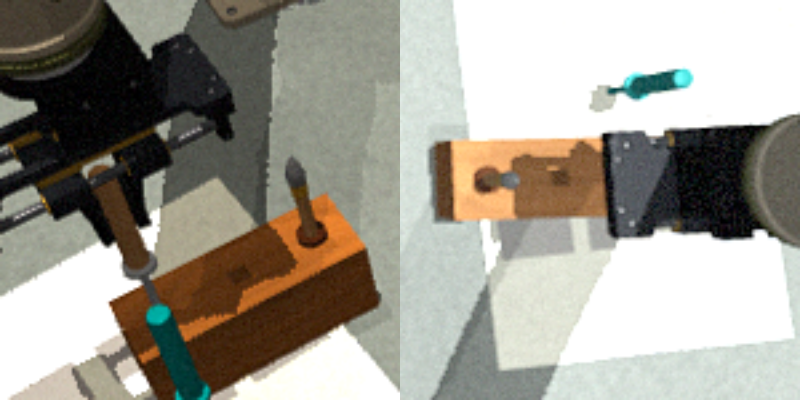

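Emit:
move_arm(steps=[{"dx": 0,"dy": 0,"dz": 0,"spin": 0},{"dx": -1.46,"dy": 0,"dz": -0.05,"spin": 0},{"dx": -1.1,"dy": 0,"dz": 0.06,"spin": 0},{"dx": -1.1,"dy": 0,"dz": 0.16,"spin": 0},{"dx": -1.1,"dy": 0,"dz": 0.26,"spin": 0},{"dx": 0,"dy": 0,"dz": 0,"spin": 0}], squeeze=7)

```text
time: 4.5
ee_pos: [0.4173, -0.308, 0.3653]
eef_rot: [1.0, 0.02, -0.0, 0.0]
ft_force: [0.5, 0.4, -1.5]
width: 0.018
grip_force: 7.0
```

```bash
python3 - <<'E'
from h import *
import cv2
from bench import imaging
goto([.4665-.0773*.9991,-.3065-.0773*.0415,.1865])
a=[]
for n,(x,y) in (("scene",(90,200)),("top",(380,230))):
    i=imaging.camera(n)["img"][y:y+150,x:x+150,::-1]; a.append(cv2.resize(cv2.convertScaleAbs(i,alpha=1.8),(400,400)))
cv2.imwrite("pics/tilt.png",np.hstack(a))
E
```

```text
t 4.5 grasp [ 0.4173 -0.308   0.2013] z [-9.e-04 -3.e-04 -1.e+00] spin -0.0015 d cm [-2.8   0.05  1.48] F [ 0.51  0.43 -1.54] 0.018009561993986633
```

View pics/tilt.png

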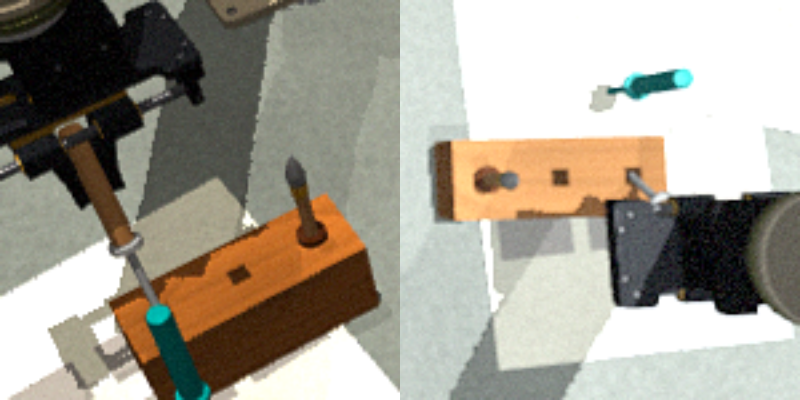

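Emit:
move_arm(steps=[{"dx": -0.95,"dy": 0,"dz": 0.42,"spin": 0},{"dx": -0.95,"dy": 0,"dz": 0.5,"spin": 0},{"dx": -0.95,"dy": 0,"dz": 0.55,"spin": 0},{"dx": 0,"dy": 0,"dz": 0,"spin": 0},{"dx": 0,"dy": 0,"dz": 0,"spin": 0}])

```text
time: 5.1
ee_pos: [0.3902, -0.3088, 0.3506]
eef_rot: [1.0, 0.021, -0.0, -0.0]
ft_force: [-0.1, 0.8, -1.0]
width: 0.0174
grip_force: 7.0
```

Emit:
move_arm(steps=[{"dx": 0,"dy": 0,"dz": 0,"spin": 0},{"dx": 0,"dy": 0,"dz": 0,"spin": 0},{"dx": 0,"dy": 0,"dz": 0,"spin": 0},{"dx": -0.6,"dy": 0,"dz": -1.0,"spin": 0},{"dx": -1.7,"dy": 0,"dz": -2.6,"spin": 0},{"dx": -1.7,"dy": 0,"dz": -2.6,"spin": 0},{"dx": 0,"dy": 0,"dz": -3,"spin": 0},{"dx": 0,"dy": 0,"dz": 0,"spin": 0},{"dx": 0,"dy": 0,"dz": 0,"spin": 0}], squeeze=50)

```text
time: 6.0
ee_pos: [0.3504, -0.3104, 0.4436]
eef_rot: [1.0, 0.021, 0.001, 0.001]
ft_force: [-0.1, 0.3, -1.6]
width: 0.0167
grip_force: 50.0
```

```bash
python3 - <<'E'
from h import *
import cv2
from bench import imaging
goto([.4665-.0773*.9991,-.3065-.0773*.0415,.1865])
a=[]
for n,(x,y) in (("scene",(90,150)),("top",(380,230))):
    c=imaging.camera(n); cv2.imwrite(f"pics/{n}1.png",c["img"][:,:,::-1])
    i=c["img"][y:y+150,x:x+150,::-1]; a.append(cv2.resize(cv2.convertScaleAbs(i,alpha=1.8),(400,400)))
cv2.imwrite("pics/up.png",np.hstack(a))
E
```

```text
t 6.0 grasp [ 0.3504 -0.3104  0.2796] z [ 0.0013 -0.0012 -1.    ] spin 0.0002 d cm [3.88 0.08 9.31] F [-0.12  0.31 -1.59] 0.0166907061147472
```

View pics/up.png

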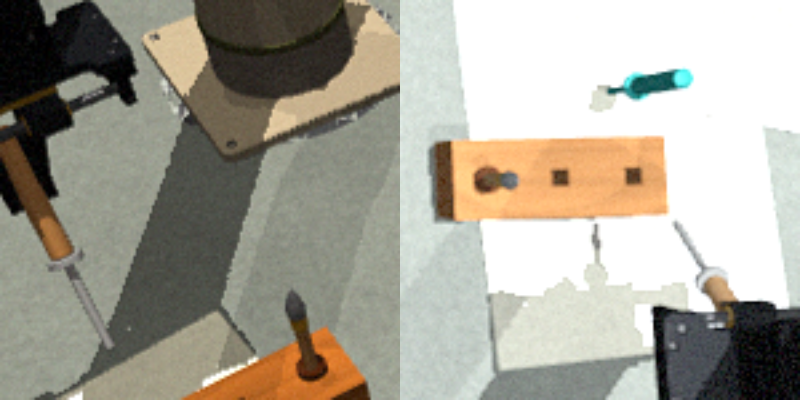

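```bash
python3 - <<'E'
from h import *
t,e=tri((131.25,279.75),(483.5,313.6)); g=np.array([.3504,-.3104,.2796]);v=t-g
print(t,e,"len",np.linalg.norm(v),"ang",np.degrees(np.arctan2(v@ux,-v[2])),"lat",v@uy)
print("hole",onz("top",(380+233*.375,230+176.5*.375),.08))
G=np.array([.535,.1127,.059]);n=-.5736*ux+.8192*np.array([0,0,1])
print("n",n,"grip at floor",G+.138*n, "grip 60 out", G+.198*n)
goto(G+.198*n+[0,0,.03])
goto(G+.198*n-.035*uy)
E
```

```text
[ 0.4288 -0.3081  0.1667] [np.float64(0.0008), np.float64(0.0008)] len 0.1374709423841999 ang 34.7864386533392 lat -0.0009546464649128421
hole [ 0.464811   -0.30686541  0.08      ]
n [-0.57310613 -0.02379757  0.8192    ] grip at floor [0.45591135 0.10941594 0.1720496 ] grip 60 out [0.42152499 0.10798808 0.2212016 ]
t 6.1 grasp [ 0.3504 -0.3102  0.278 ] z [-1.e-03  7.e-04 -1.e+00] spin 0.0005 d cm [  8.85 -41.49   2.71] F [ 0.4   0.65 -1.14] 0.015995112405009164
t 6.1 grasp [ 0.3504 -0.3102  0.278 ] z [-1.e-03  7.e-04 -1.e+00] spin 0.0005 d cm [  8.85 -37.99   5.7 ] F [ 0.4   0.65 -1.14] 0.015995112405009164
```

Emit:
move_arm(steps=[{"dx": 0,"dy": -2.0,"dz": -2,"spin": 0},{"dx": 0,"dy": -4.3,"dz": 0,"spin": 0},{"dx": 0,"dy": -4.3,"dz": 0,"spin": 0},{"dx": 0,"dy": -4.3,"dz": 0,"spin": 0},{"dx": 0,"dy": -4.3,"dz": 0,"spin": 0},{"dx": 0,"dy": -4.3,"dz": 0,"spin": 0},{"dx": 0,"dy": -4.3,"dz": 0,"spin": 0},{"dx": 0,"dy": -4.3,"dz": 0,"spin": 0},{"dx": 2.5,"dy": -4.3,"dz": 2,"spin": 0},{"dx": 2.6,"dy": 0,"dz": 2,"spin": 0},{"dx": 2.6,"dy": 0,"dz": 2,"spin": 0},{"dx": 0,"dy": 0,"dz": 0,"spin": 0}])

```text
time: 7.3
ee_pos: [0.4117, 0.0533, 0.4006]
eef_rot: [1.0, 0.021, -0.003, -0.001]
ft_force: [-0.4, 0.6, -0.9]
width: 0.0165
grip_force: 50.0
```

Emit:
move_arm(steps=[{"dx": 0,"dy": 0,"dz": 0,"spin": 0},{"dx": 0,"dy": 0,"dz": 0,"spin": 0}])

```text
time: 7.5
ee_pos: [0.4103, 0.0535, 0.4043]
eef_rot: [1.0, 0.021, -0.0, 0.0]
ft_force: [0.1, -0.0, -1.9]
width: 0.0165
grip_force: 50.0
```

```bash
python3 - <<'E'
from h import *
import cv2
from bench import imaging
n=-.5736*ux+.8192*np.array([0,0,1]);G=np.array([.535,.1127,.059])
goto(G+.138*n-.05*uy)
a=[]
for n,(x,y) in (("scene",(200,180)),("top",(300,220))):
    c=imaging.camera(n)
    i=c["img"][y:y+120,x:x+120,::-1]; a.append(cv2.resize(cv2.convertScaleAbs(i,alpha=1.8),(400,400)))
cv2.imwrite("pics/pre.png",np.hstack(a))
E
```

```text
t 7.5 grasp [0.4103 0.0535 0.2403] z [-2.e-04 -3.e-04 -1.e+00] spin 0.0003 d cm [ 4.79 -0.4   6.82] F [ 0.13 -0.01 -1.87] 0.016548781739654222
```

View pics/pre.png

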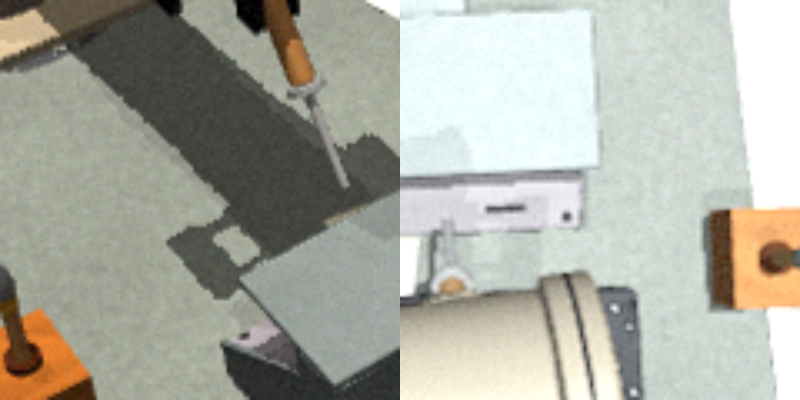

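Emit:
move_arm(steps=[{"dx": 1.05,"dy": -0.3,"dz": 1.5,"spin": 0},{"dx": 1.05,"dy": 0,"dz": 1.5,"spin": 0},{"dx": 1.05,"dy": 0,"dz": 1.5,"spin": 0},{"dx": 1.06,"dy": 0,"dz": 1.5,"spin": 0},{"dx": 0,"dy": 0,"dz": 0,"spin": 0},{"dx": 0,"dy": 0,"dz": 0,"spin": 0},{"dx": 0,"dy": 0,"dz": 0,"spin": 0}])

```text
time: 8.3
ee_pos: [0.4525, 0.0584, 0.3451]
eef_rot: [1.0, 0.021, 0.001, 0.0]
ft_force: [0.2, 0.2, -0.8]
width: 0.0167
grip_force: 50.0
```

```bash
cat >> h.py <<'E'
N=-.5736*ux+.8192*np.array([0,0,1]);G=np.array([.535,.1127,.059]);UP=.8192*ux+.5736*np.array([0,0,1])
def feel():
    "tip offset in the estimated groove frame (mm): up-slope, along, out; force likewise"
    from bench import telemetry
    s=telemetry.read_state();v=s["ee_pos"]-[0,0,.164]-.138*N-G;F=s["ft_force"]
    print("t",s["time"],"tip mm",[round(1000*(v@a),1) for a in(UP,uy,N)],"F",[round(float(F@a),1) for a in(UP,uy,N)])
E
python3 -c "
from h import *
feel()"
```

```text
t 8.3 tip mm [np.float64(0.6), np.float64(-50.9), np.float64(10.6)] F [-0.3, 0.2, -0.8]
```

Emit:
move_arm(steps=[{"dx": 0.115,"dy": 0,"dz": 0.164,"spin": 0},{"dx": 0.115,"dy": 0,"dz": 0.164,"spin": 0},{"dx": 0.115,"dy": 0,"dz": 0.164,"spin": 0},{"dx": 0,"dy": 0,"dz": 0,"spin": 0},{"dx": 0,"dy": 0,"dz": 0,"spin": 0}])

```text
time: 8.8
ee_pos: [0.4558, 0.0587, 0.3404]
eef_rot: [1.0, 0.021, -0.001, 0.001]
ft_force: [-12.7, -1.6, 19.7]
width: 0.0166
grip_force: 50.0
```

```bash
python3 -c "
from h import *
feel()"
```

```text
t 8.8 tip mm [np.float64(0.7), np.float64(-50.7), np.float64(4.9)] F [0.9, -1.1, 23.5]
```

Emit:
move_arm(steps=[{"dx": 0.115,"dy": 0,"dz": 0.164,"spin": 0},{"dx": 0,"dy": 0,"dz": 0,"spin": 0},{"dx": 0,"dy": 0,"dz": 0,"spin": 0}])

```text
time: 9.1
ee_pos: [0.4564, 0.0591, 0.3399]
eef_rot: [1.0, 0.021, -0.002, 0.001]
ft_force: [-26.5, -1.2, 39.6]
width: 0.0166
grip_force: 50.0
```

```bash
python3 -c "
from h import *
feel()"
```

```text
t 9.1 tip mm [np.float64(0.9), np.float64(-50.3), np.float64(4.0)] F [1.0, -0.1, 47.6]
```

Emit:
move_arm(steps=[{"dx": 0.115,"dy": 0,"dz": 0.164,"spin": 0},{"dx": 0,"dy": 0,"dz": 0,"spin": 0},{"dx": 0,"dy": 0,"dz": 0,"spin": 0}])

```text
time: 9.4
ee_pos: [0.4571, 0.0595, 0.3387]
eef_rot: [1.0, 0.021, -0.003, 0.001]
ft_force: [-34.5, -2.1, 50.8]
width: 0.0163
grip_force: 49.9
```

```bash
python3 -c "
from h import *
feel()"
```

```text
t 9.4 tip mm [np.float64(0.8), np.float64(-49.9), np.float64(2.7)] F [0.8, -0.7, 61.5]
```

Emit:
move_arm(steps=[{"dx": -0.23,"dy": 0,"dz": -0.328,"spin": 0},{"dx": 0,"dy": 0,"dz": 0,"spin": 0},{"dx": 0,"dy": 0,"dz": 0,"spin": 0}])

```text
time: 9.7
ee_pos: [0.456, 0.0587, 0.34]
eef_rot: [1.0, 0.021, -0.0, 0.0]
ft_force: [-8.7, -1.1, 13.4]
width: 0.0168
grip_force: 50.0
```

```bash
python3 -c "
from h import *
feel()
E=G+.004*N-.064*UP
for p in ((227,294.4),(354,288.6)):
    X=onz('top',p,E[2]);print(X.round(4),'x err mm',1000*((X-E)@ux),'y',(X-G)@uy)
"
```

```text
t 9.7 tip mm [np.float64(0.6), np.float64(-50.7), np.float64(4.4)] F [0.5, -0.8, 16.0]
[0.4707 0.2644 0.0256] x err mm -3.2197177906598493 y 0.15425082490550746
[ 0.4838 -0.0455  0.0256] x err mm -3.024526372050041 y -0.1559680934360256
```

Emit:
move_arm(steps=[{"dx": -0.029,"dy": 0,"dz": -0.041,"spin": 0},{"dx": -0.164,"dy": 0,"dz": 0.115,"spin": 0},{"dx": -0.164,"dy": 0,"dz": 0.115,"spin": 0},{"dx": -0.082,"dy": 0,"dz": 0.057,"spin": 0},{"dx": 0,"dy": 0,"dz": 0,"spin": 0},{"dx": 0,"dy": 0,"dz": 0,"spin": 0}])

```text
time: 10.3
ee_pos: [0.4521, 0.0585, 0.3376]
eef_rot: [1.0, 0.021, 0.001, 0.0]
ft_force: [-4.3, 0.4, 9.6]
width: 0.0164
grip_force: 49.6
```

```bash
python3 -c "
from h import *
feel()"
```

```text
t 10.3 tip mm [np.float64(-4.0), np.float64(-50.8), np.float64(4.7)] F [2.0, 0.6, 10.3]
```

Emit:
move_arm(steps=[{"dx": -0.164,"dy": 0,"dz": 0.115,"spin": 0},{"dx": -0.164,"dy": 0,"dz": 0.115,"spin": 0},{"dx": 0,"dy": 0,"dz": 0,"spin": 0},{"dx": 0,"dy": 0,"dz": 0,"spin": 0}])

```text
time: 10.7
ee_pos: [0.4488, 0.0583, 0.3352]
eef_rot: [1.0, 0.021, 0.001, 0.0]
ft_force: [-4.1, -0.2, 8.6]
width: 0.0168
grip_force: 49.6
```

```bash
python3 -c "
from h import *
feel()"
```

```text
t 10.7 tip mm [np.float64(-8.1), np.float64(-50.8), np.float64(4.6)] F [1.5, -0.1, 9.4]
```

```bash
python3 - <<'E'
from h import *
import cv2
from bench import imaging
feel()
a=[]
for n,(x,y) in (("scene",(230,180)),("top",(280,220))):
    c=imaging.camera(n)
    i=c["img"][y:y+90,x:x+90,::-1]; a.append(cv2.resize(cv2.convertScaleAbs(i,alpha=1.8),(400,400)))
    g=np.array([.4488,.0583,.1712])
    for d in (0,.066,.138):
      for an in (35,39):
        q=np.radians(an);X=g+d*(np.sin(q)*ux-[0,0,np.cos(q)]);p=c["camera_matrix"]@(c["R"]@X+c["t"]);p=p[:2]/p[2];print(n,d,an,p.round(1),((p-[x,y])*400/90).round())
cv2.imwrite("pics/in.png",np.hstack(a))
E
```

```text
t 10.7 tip mm [np.float64(-8.1), np.float64(-50.8), np.float64(4.6)] F [1.5, -0.1, 9.4]
scene 0 35 [293.2 210.5] [281. 136.]
scene 0 39 [293.2 210.5] [281. 136.]
scene 0.066 35 [304.1 237.4] [329. 255.]
scene 0.066 39 [305.  237.5] [333. 256.]
scene 0.138 35 [315.6 265.7] [381. 381.]
scene 0.138 39 [317.5 266.1] [389. 383.]
top 0 35 [312.8 304.8] [146. 377.]
top 0 39 [312.8 304.8] [146. 377.]
top 0.066 35 [311.7 287.2] [141. 299.]
top 0.066 39 [311.6 285.5] [141. 291.]
top 0.138 35 [310.6 270.1] [136. 223.]
top 0.138 39 [310.5 266.7] [135. 208.]
```

View pics/in.png

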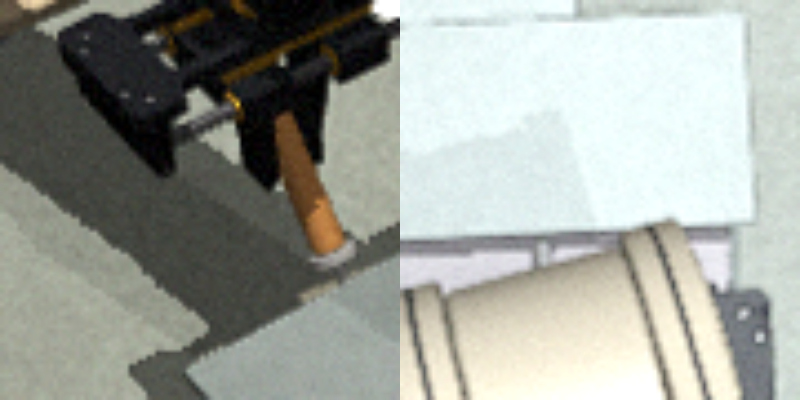

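Emit:
move_arm(steps=[{"dx": 0.164,"dy": 0,"dz": -0.115,"spin": 0},{"dx": 0.164,"dy": 0,"dz": -0.115,"spin": 0},{"dx": 0.164,"dy": 0,"dz": -0.115,"spin": 0},{"dx": 0.164,"dy": 0,"dz": -0.115,"spin": 0},{"dx": 0.164,"dy": 0,"dz": -0.115,"spin": 0},{"dx": 0,"dy": 0,"dz": 0,"spin": 0},{"dx": 0,"dy": 0,"dz": 0,"spin": 0}])

```text
time: 11.5
ee_pos: [0.4561, 0.0585, 0.3401]
eef_rot: [1.0, 0.021, -0.001, 0.0]
ft_force: [-7.9, -0.5, 7.4]
width: 0.0166
grip_force: 50.2
```

```bash
python3 -c "
from h import *
feel()"
```

```text
t 11.5 tip mm [np.float64(0.8), np.float64(-50.9), np.float64(4.4)] F [-2.3, -0.2, 10.6]
```

Emit:
move_arm(steps=[{"dx": 0.164,"dy": 0,"dz": -0.115,"spin": 0},{"dx": 0.164,"dy": 0,"dz": -0.115,"spin": 0},{"dx": 0,"dy": 0,"dz": 0,"spin": 0},{"dx": 0,"dy": 0,"dz": 0,"spin": 0}])

```text
time: 11.9
ee_pos: [0.4592, 0.0586, 0.3422]
eef_rot: [1.0, 0.021, -0.002, 0.0]
ft_force: [-8.3, -0.7, 5.3]
width: 0.0166
grip_force: 50.0
```

```bash
python3 -c "
from h import *
feel()"
```

```text
t 11.9 tip mm [np.float64(4.5), np.float64(-50.9), np.float64(4.3)] F [-3.8, -0.4, 9.1]
```

Emit:
move_arm(steps=[{"dx": 0.164,"dy": 0,"dz": -0.115,"spin": 0},{"dx": 0.164,"dy": 0,"dz": -0.115,"spin": 0},{"dx": 0,"dy": 0,"dz": 0,"spin": 0},{"dx": 0,"dy": 0,"dz": 0,"spin": 0}])

```text
time: 12.3
ee_pos: [0.4622, 0.0587, 0.3441]
eef_rot: [1.0, 0.021, -0.002, 0.0]
ft_force: [-8.2, -1.0, 3.9]
width: 0.0165
grip_force: 50.0
```

```bash
python3 -c "
from h import *
feel()"
```

```text
t 12.3 tip mm [np.float64(8.1), np.float64(-50.9), np.float64(4.2)] F [-4.6, -0.7, 7.9]
```

Emit:
move_arm(steps=[{"dx": -0.184,"dy": 0,"dz": 0.129,"spin": 0},{"dx": -0.184,"dy": 0,"dz": 0.129,"spin": 0},{"dx": 0.029,"dy": 0,"dz": 0.041,"spin": 0},{"dx": 0,"dy": 0,"dz": 0,"spin": 0}], squeeze=60)

```text
time: 12.7
ee_pos: [0.4595, 0.0587, 0.3423]
eef_rot: [1.0, 0.021, -0.001, 0.0]
ft_force: [-9.2, -0.3, 11.9]
width: 0.0164
grip_force: 60.0
```

```bash
python3 -c "
from h import *
feel()"
```

```text
t 12.7 tip mm [np.float64(4.7), np.float64(-50.8), np.float64(4.3)] F [-0.7, 0.1, 15.1]
```

Emit:
move_arm(steps=[{"dx": 0,"dy": -0.2,"dz": 0,"spin": 0},{"dx": 0,"dy": -0.2,"dz": 0,"spin": 0},{"dx": 0,"dy": 0,"dz": 0,"spin": 0}])

```text
time: 13.0
ee_pos: [0.4593, 0.0616, 0.3422]
eef_rot: [1.0, 0.02, -0.001, 0.001]
ft_force: [-8.8, -6.3, 12.1]
width: 0.0163
grip_force: 60.2
```

Emit:
move_arm(steps=[{"dx": 0,"dy": -0.2,"dz": 0,"spin": 0},{"dx": 0,"dy": -0.2,"dz": 0,"spin": 0},{"dx": 0,"dy": 0,"dz": 0,"spin": 0}])

```text
time: 13.3
ee_pos: [0.4591, 0.0644, 0.342]
eef_rot: [1.0, 0.019, -0.001, 0.002]
ft_force: [-8.9, -10.8, 12.5]
width: 0.0167
grip_force: 60.7
```

Emit:
move_arm(steps=[{"dx": 0,"dy": -0.2,"dz": 0,"spin": 0},{"dx": 0,"dy": -0.2,"dz": 0,"spin": 0},{"dx": 0,"dy": 0,"dz": 0,"spin": 0}])

```text
time: 13.6
ee_pos: [0.459, 0.0679, 0.3419]
eef_rot: [1.0, 0.019, -0.001, 0.003]
ft_force: [-9.2, -11.5, 12.6]
width: 0.0165
grip_force: 60.9
```

```bash
python3 -c "
from h import *
feel()"
```

```text
t 13.6 tip mm [np.float64(4.5), np.float64(-41.6), np.float64(4.0)] F [-0.6, -11.2, 15.9]
```

Emit:
move_arm(steps=[{"dx": -0.287,"dy": 0,"dz": -0.41,"spin": 0},{"dx": -0.246,"dy": 0,"dz": 0.172,"spin": 0},{"dx": -0.246,"dy": 0,"dz": 0.172,"spin": 0},{"dx": 0,"dy": 0,"dz": 0,"spin": 0},{"dx": 0.115,"dy": 0,"dz": 0.164,"spin": 0},{"dx": 0.115,"dy": 0,"dz": 0.164,"spin": 0},{"dx": 0,"dy": 0,"dz": 0,"spin": 0},{"dx": 0,"dy": 0,"dz": 0,"spin": 0}])

```text
time: 14.4
ee_pos: [0.4539, 0.0705, 0.3393]
eef_rot: [1.0, 0.021, -0.0, 0.0]
ft_force: [-4.3, -0.4, 5.7]
width: 0.0164
grip_force: 60.0
```

```bash
python3 -c "
from h import *
feel()"
```

```text
t 14.4 tip mm [np.float64(-1.1), np.float64(-38.8), np.float64(4.7)] F [-0.3, -0.2, 7.1]
```

Emit:
move_arm(steps=[{"dx": -0.23,"dy": 0,"dz": -0.328,"spin": 0},{"dx": 0.328,"dy": 0,"dz": -0.23,"spin": 0},{"dx": 0.328,"dy": 0,"dz": -0.23,"spin": 0},{"dx": 0.328,"dy": 0,"dz": -0.23,"spin": 0},{"dx": 0,"dy": 0,"dz": 0,"spin": 0},{"dx": 0.115,"dy": 0,"dz": 0.164,"spin": 0},{"dx": 0.115,"dy": 0,"dz": 0.164,"spin": 0},{"dx": 0,"dy": 0,"dz": 0,"spin": 0},{"dx": 0,"dy": 0,"dz": 0,"spin": 0}])

```text
time: 15.3
ee_pos: [0.4632, 0.0707, 0.3456]
eef_rot: [1.0, 0.021, -0.001, 0.0]
ft_force: [-4.8, -0.9, 0.3]
width: 0.0165
grip_force: 60.0
```

```bash
python3 -c "
from h import *
feel()"
```

```text
t 15.3 tip mm [np.float64(10.2), np.float64(-39.0), np.float64(4.5)] F [-3.8, -0.7, 3.0]
```

Emit:
move_arm(steps=[{"dx": -0.184,"dy": 0,"dz": 0.129,"spin": 0},{"dx": -0.184,"dy": 0,"dz": 0.129,"spin": 0},{"dx": 0,"dy": 0,"dz": 0,"spin": 0},{"dx": 0,"dy": 0,"dz": 0,"spin": 0}])

```text
time: 15.7
ee_pos: [0.4603, 0.0707, 0.344]
eef_rot: [1.0, 0.021, 0.001, 0.0]
ft_force: [-3.7, -0.8, 4.8]
width: 0.0164
grip_force: 60.0
```

```bash
python3 -c "
from h import *
feel()"
```

```text
t 15.7 tip mm [np.float64(6.8), np.float64(-38.9), np.float64(5.0)] F [-0.3, -0.7, 6.1]
```

Emit:
move_arm(steps=[{"dx": 0,"dy": -0.2,"dz": 0,"spin": 0},{"dx": 0,"dy": -0.2,"dz": 0,"spin": 0},{"dx": 0,"dy": 0,"dz": 0,"spin": 0}])

```text
time: 16.0
ee_pos: [0.4601, 0.0736, 0.3439]
eef_rot: [1.0, 0.02, 0.001, 0.001]
ft_force: [-5.4, -4.4, 5.9]
width: 0.0166
grip_force: 60.1
```

Emit:
move_arm(steps=[{"dx": 0,"dy": -0.2,"dz": 0,"spin": 0},{"dx": 0,"dy": -0.2,"dz": 0,"spin": 0},{"dx": 0,"dy": 0,"dz": 0,"spin": 0}])

```text
time: 16.3
ee_pos: [0.4599, 0.0775, 0.3439]
eef_rot: [1.0, 0.02, 0.001, 0.001]
ft_force: [-4.8, -4.5, 6.3]
width: 0.0166
grip_force: 60.1
```

```bash
python3 -c "
from h import *
feel()"
```

```text
t 16.3 tip mm [np.float64(6.7), np.float64(-32.1), np.float64(4.9)] F [-0.5, -4.3, 8.0]
```

Emit:
move_arm(steps=[{"dx": 0,"dy": -0.2,"dz": 0,"spin": 0},{"dx": 0,"dy": -0.2,"dz": 0,"spin": 0},{"dx": 0,"dy": 0,"dz": 0,"spin": 0}])

```text
time: 16.6
ee_pos: [0.4597, 0.083, 0.3436]
eef_rot: [1.0, 0.021, 0.001, -0.0]
ft_force: [-0.5, 0.4, -0.9]
width: 0.0165
grip_force: 60.0
```

Emit:
move_arm(steps=[{"dx": 0,"dy": -0.2,"dz": 0,"spin": 0},{"dx": 0,"dy": -0.2,"dz": 0,"spin": 0},{"dx": 0,"dy": 0,"dz": 0,"spin": 0}])

```text
time: 16.9
ee_pos: [0.4593, 0.087, 0.3435]
eef_rot: [1.0, 0.021, 0.0, -0.0]
ft_force: [0.1, 0.1, -0.7]
width: 0.0168
grip_force: 60.0
```

Emit:
move_arm(steps=[{"dx": 0,"dy": -0.2,"dz": 0,"spin": 0},{"dx": 0,"dy": -0.2,"dz": 0,"spin": 0},{"dx": 0,"dy": 0,"dz": 0,"spin": 0}])

```text
time: 17.2
ee_pos: [0.4591, 0.0905, 0.3435]
eef_rot: [1.0, 0.021, -0.0, 0.0]
ft_force: [-1.4, -1.5, 0.8]
width: 0.0165
grip_force: 60.0
```

Emit:
move_arm(steps=[{"dx": 0,"dy": -0.2,"dz": 0,"spin": 0},{"dx": 0,"dy": -0.2,"dz": 0,"spin": 0},{"dx": 0,"dy": 0,"dz": 0,"spin": 0}])

```text
time: 17.5
ee_pos: [0.4589, 0.0942, 0.3436]
eef_rot: [1.0, 0.02, -0.0, 0.001]
ft_force: [-3.5, -3.7, 5.1]
width: 0.0164
grip_force: 60.1
```

```bash
python3 -c "
from h import *
feel()"
```

```text
t 17.5 tip mm [np.float64(6.3), np.float64(-15.3), np.float64(4.9)] F [-0.1, -3.5, 6.3]
```

Emit:
move_arm(steps=[{"dx": -0.115,"dy": 0,"dz": -0.164,"spin": 0},{"dx": 0,"dy": 0.45,"dz": 0,"spin": 0},{"dx": 0,"dy": 0.45,"dz": 0,"spin": 0},{"dx": 0,"dy": 0,"dz": 0,"spin": 0},{"dx": 0,"dy": 0,"dz": 0,"spin": 0},{"dx": 0.115,"dy": 0,"dz": 0.164,"spin": 0},{"dx": 0.115,"dy": 0,"dz": 0.164,"spin": 0},{"dx": 0,"dy": 0,"dz": 0,"spin": 0},{"dx": 0,"dy": 0,"dz": 0,"spin": 0}])

```text
time: 18.4
ee_pos: [0.4605, 0.0857, 0.3417]
eef_rot: [1.0, 0.021, -0.0, -0.0]
ft_force: [0.1, 0.4, -1.3]
width: 0.0167
grip_force: 60.0
```

```bash
python3 -c "
from h import *
feel()"
```

```text
t 18.4 tip mm [np.float64(6.2), np.float64(-23.8), np.float64(2.5)] F [-0.7, 0.4, -1.1]
```

Emit:
move_arm(steps=[{"dx": 0.115,"dy": 0,"dz": 0.164,"spin": 0},{"dx": 0.115,"dy": 0,"dz": 0.164,"spin": 0},{"dx": 0,"dy": 0,"dz": 0,"spin": 0},{"dx": 0,"dy": 0,"dz": 0,"spin": 0}])

```text
time: 18.8
ee_pos: [0.4628, 0.0857, 0.3385]
eef_rot: [1.0, 0.021, -0.0, 0.0]
ft_force: [-0.5, 0.3, -0.7]
width: 0.0166
grip_force: 60.0
```

```bash
python3 -c "
from h import *
feel()"
```

```text
t 18.8 tip mm [np.float64(6.2), np.float64(-23.9), np.float64(-1.4)] F [-0.8, 0.3, -0.3]
```

Emit:
move_arm(steps=[{"dx": 0.115,"dy": 0,"dz": 0.164,"spin": 0},{"dx": 0.115,"dy": 0,"dz": 0.164,"spin": 0},{"dx": 0,"dy": 0,"dz": 0,"spin": 0},{"dx": 0,"dy": 0,"dz": 0,"spin": 0}])

```text
time: 19.2
ee_pos: [0.4652, 0.0858, 0.3352]
eef_rot: [1.0, 0.021, 0.0, 0.0]
ft_force: [-0.2, -0.4, 0.8]
width: 0.0164
grip_force: 60.0
```

```bash
python3 -c "
from h import *
feel()"
```

```text
t 19.2 tip mm [np.float64(6.3), np.float64(-23.9), np.float64(-5.4)] F [0.3, -0.4, 0.8]
```

Emit:
move_arm(steps=[{"dx": 0.115,"dy": 0,"dz": 0.164,"spin": 0},{"dx": 0.086,"dy": 0,"dz": 0.123,"spin": 0},{"dx": 0,"dy": 0,"dz": 0,"spin": 0},{"dx": 0,"dy": 0,"dz": 0,"spin": 0}])

```text
time: 19.6
ee_pos: [0.4672, 0.0859, 0.3323]
eef_rot: [1.0, 0.021, 0.0, -0.0]
ft_force: [-1.0, 0.2, 0.2]
width: 0.0171
grip_force: 60.0
```

```bash
python3 -c "
from h import *
feel()"
```

```text
t 19.6 tip mm [np.float64(6.3), np.float64(-24.0), np.float64(-8.9)] F [-0.7, 0.3, 0.7]
```

Emit:
move_arm(steps=[{"dx": 0.086,"dy": 0,"dz": 0.123,"spin": 0},{"dx": 0,"dy": 0,"dz": 0,"spin": 0},{"dx": 0,"dy": 0,"dz": 0,"spin": 0}])

```text
time: 19.9
ee_pos: [0.468, 0.0859, 0.3311]
eef_rot: [1.0, 0.021, 0.0, 0.0]
ft_force: [-1.3, 0.1, 0.8]
width: 0.0169
grip_force: 60.0
```

```bash
python3 -c "
from h import *
feel()"
```

```text
t 19.9 tip mm [np.float64(6.3), np.float64(-24.0), np.float64(-10.4)] F [-0.6, 0.2, 1.4]
```

Emit:
move_arm(steps=[{"dx": 0.086,"dy": 0,"dz": 0.123,"spin": 0},{"dx": 0,"dy": 0,"dz": 0,"spin": 0},{"dx": 0,"dy": 0,"dz": 0,"spin": 0}])

```text
time: 20.2
ee_pos: [0.4687, 0.0861, 0.3303]
eef_rot: [1.0, 0.021, -0.0, 0.0]
ft_force: [-6.8, -0.3, 8.0]
width: 0.0167
grip_force: 60.0
```

```bash
python3 -c "
from h import *
feel()"
```

```text
t 20.2 tip mm [np.float64(6.4), np.float64(-23.8), np.float64(-11.5)] F [-1.0, -0.0, 10.5]
```

Emit:
move_arm(steps=[{"dx": 0.086,"dy": 0,"dz": 0.123,"spin": 0},{"dx": 0,"dy": 0,"dz": 0,"spin": 0},{"dx": 0,"dy": 0,"dz": 0,"spin": 0}])

```text
time: 20.5
ee_pos: [0.4693, 0.0865, 0.3298]
eef_rot: [1.0, 0.021, -0.001, 0.001]
ft_force: [-14.7, -1.0, 22.0]
width: 0.017
grip_force: 60.0
```

```bash
python3 -c "
from h import *
feel()"
```

```text
t 20.5 tip mm [np.float64(6.6), np.float64(-23.5), np.float64(-12.2)] F [0.6, -0.4, 26.5]
```

Emit:
move_arm(steps=[{"dx": -0.4,"dy": 0,"dz": -0.57,"spin": 0},{"dx": -0.57,"dy": 0,"dz": -0.82,"spin": 0},{"dx": -0.86,"dy": 0,"dz": -1.23,"spin": 0},{"dx": -1.43,"dy": 0,"dz": -2.05,"spin": 0},{"dx": -1.43,"dy": 0,"dz": -2.05,"spin": 0},{"dx": -1.43,"dy": 0,"dz": -2.05,"spin": 0},{"dx": -2.0,"dy": 0,"dz": -3.0,"spin": 0},{"dx": -2.0,"dy": 0,"dz": -3.0,"spin": 0},{"dx": 0,"dy": 0,"dz": 0,"spin": 0},{"dx": 0,"dy": 0,"dz": 0,"spin": 0}])

```text
time: 21.5
ee_pos: [0.3683, 0.082, 0.4768]
eef_rot: [1.0, 0.021, 0.001, 0.001]
ft_force: [0.2, -0.0, -2.1]
width: 0.0165
grip_force: 60.0
```

```bash
python3 - <<'E'
from h import *
feel(); goto([.4665-.078,-.3065-.003,.26])
E
```

```text
t 21.5 tip mm [np.float64(8.1), np.float64(-23.8), np.float64(166.2)] F [-1.1, -0.0, -1.8]
t 21.5 grasp [0.3683 0.082  0.3128] z [ 0.0023 -0.0012 -1.    ] spin 0.0 d cm [ 0.38 39.19  5.34] F [ 0.16 -0.01 -2.12] 0.016518768086991275
```

Emit:
move_arm(steps=[{"dx": 0,"dy": 4.35,"dz": 0,"spin": 0},{"dx": 0,"dy": 4.35,"dz": 0,"spin": 0},{"dx": 0,"dy": 4.35,"dz": 0,"spin": 0},{"dx": 0,"dy": 4.35,"dz": 0,"spin": 0},{"dx": 0,"dy": 4.35,"dz": 0,"spin": 0},{"dx": 0,"dy": 4.35,"dz": 0,"spin": 0},{"dx": 0,"dy": 4.35,"dz": 0,"spin": 0},{"dx": 0,"dy": 4.35,"dz": 0,"spin": 0},{"dx": 0,"dy": 4.35,"dz": 0,"spin": 0},{"dx": 0,"dy": 0,"dz": 1,"spin": 0},{"dx": 0,"dy": 0,"dz": 0,"spin": 0},{"dx": 0,"dy": 0,"dz": 0,"spin": 0}])

```text
time: 22.7
ee_pos: [0.3854, -0.3086, 0.4654]
eef_rot: [1.0, 0.022, -0.001, -0.001]
ft_force: [-0.4, -0.1, -0.9]
width: 0.0166
grip_force: 60.0
```

```bash
python3 - <<'E'
from h import *
import cv2
from bench import imaging,telemetry
goto([.4665-.078,-.3065-.003,.26])
g=telemetry.read_state()["ee_pos"]-[0,0,.164]
a=[]
for n,(x,y) in (("scene",(70,200)),("top",(430,250))):
    c=imaging.camera(n)
    i=c["img"][y:y+100,x:x+100,::-1]; a.append(cv2.resize(cv2.convertScaleAbs(i,alpha=1.8),(400,400),interpolation=cv2.INTER_CUBIC))
    for an in (29,35):
        q=np.radians(an);X=g+.1375*(np.sin(q)*ux-[0,0,np.cos(q)]);p=c["camera_matrix"]@(c["R"]@X+c["t"]);p=p[:2]/p[2];print(n,an,X.round(4),p.round(1),((p-[x,y])*4).round())
cv2.imwrite("pics/back.png",np.hstack(a))
E
```

```text
t 22.7 grasp [ 0.3854 -0.3086  0.3014] z [-0.0014  0.0015 -1.    ] spin 0.0017 d cm [0.31 0.11 4.14] F [-0.39 -0.14 -0.91] 0.016604521107489625
scene 29 [ 0.452  -0.3058  0.1812] [134.3 282.1] [257. 329.]
scene 35 [ 0.4642 -0.3053  0.1888] [135.7 283.6] [263. 334.]
top 29 [ 0.452  -0.3058  0.1812] [484.3 302.7] [217. 211.]
top 35 [ 0.4642 -0.3053  0.1888] [485.2 297. ] [221. 188.]
```

View pics/back.png

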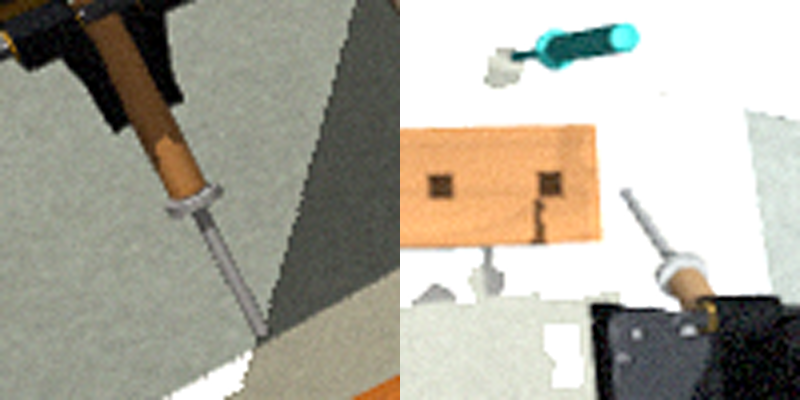

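```bash
python3 - <<'E'
from h import *
print(tri((135.75,284.5),(486,297.2)), onz("top",(467.5,296),.08))
goto([.3854+.0026,-.3098,.187])
E
```

```text
(array([ 0.4641, -0.3067,  0.1871]), [np.float64(0.0009), np.float64(0.0009)]) [ 0.46524773 -0.30718042  0.08      ]
t 22.8 grasp [ 0.3854 -0.3083  0.3025] z [ 0. -0. -1.] spin 0.0021 d cm [ 0.25  0.16 11.55] F [ 0.63  0.24 -2.04] 0.01624148934595873
```

Emit:
move_arm(steps=[{"dx": 0.27,"dy": 0.1,"dz": 2.5,"spin": 0},{"dx": 0,"dy": 0,"dz": 2.5,"spin": 0},{"dx": 0,"dy": 0,"dz": 2.5,"spin": 0},{"dx": 0,"dy": 0,"dz": 2.0,"spin": 0},{"dx": 0,"dy": 0,"dz": 0,"spin": 0},{"dx": 0,"dy": 0,"dz": 0,"spin": 0}])

```text
time: 23.4
ee_pos: [0.388, -0.3098, 0.3724]
eef_rot: [1.0, 0.021, 0.0, 0.0]
ft_force: [0.1, -0.5, -0.6]
width: 0.0166
grip_force: 60.0
```

```bash
python3 - <<'E'
from h import *
import cv2
from bench import imaging
goto([.3885,-.3098,.187])
for n in("scene","top"):
    c=imaging.camera(n); cv2.imwrite(f"pics/{n}2.png",c["img"][:,:,::-1])
# shaft tip: print gray patch of the top view round the hole
t=cv2.cvtColor(cv2.imread("pics/top2.png"),cv2.COLOR_BGR2HSV)
print(t[288:312,460:482,1])
E
```

```text
t 23.4 grasp [ 0.388  -0.3098  0.2084] z [ 6.e-04 -6.e-04 -1.e+00] spin 0.0011 d cm [ 0.05 -0.    2.14] F [ 0.15 -0.47 -0.61] 0.01662202368222061
[[129 132 130 138 134 133 138 138 135 127 140 144 139 133 140 129 136 145
  143  51  15  13]
 [139 132 132 124 133 135 143 138 142 134 135 137 132 131 138 130 133 141
  142  60  19  14]
 [142 137 130 138 135 141 131 130 144 132 139 138 134 136 137 129 144 132
  139  86  20  10]
 [134 137 133 134 128 130 135 134 135 125 138 132 134 141 134 129 132 139
  142  79  15  10]
 [141 134 131 140 137 134 139 140 138 132 139 133 145 138 135 128 138 135
  138  85  20   8]
 [130 138 133 128 124 147 124 151 148 132 150 146 151 131 134 139 140 135
  138  83  18   8]
 [135 136 129 130 145 127 243 167 125 151  96  91 112 137 136 132 139 135
  139  92  18   7]
 [130 135 134 132 133 136 137 122  94  87  14  13  64 130 141 136 137 140
  139 115  22   8]
 [137 132 147 137 137 138 155 130 165  82  13  16  11  88 144 133 128 132
  141 117  18   8]
 [137 129 135 131 148 115 163 146 140 119  21   6  15  25 109 141 139 133
  138 113  19   7]
 [134 129 133 139 138 13
[... 578 characters left out ...]
2 131 135 143 110   3  17  11
   90 143  54  10]
 [133 136 135 134 127 133 143 148 141 140 131 135 132 132 133  78  27  16
   41 130  55  10]
 [134 132 134 129 138 131 141 145 153 135 129 132 132 136 139 113  10  22
   20  92  61  10]
 [136 130 135 136 134 137 138 136 140 127 135 131 133 132 135 135  89   3
   15  16  55  18]
 [135 136 135 134 134 133 151 138 136 135 142 136 133 132 139 136 131  69
   11  16  21  13]
 [137 136 134 129 139 138 145 148 149 146 130 145 140 135 145 144 139 116
   17  14   2   3]
 [135 125 128 128 129 132 132 103  95  97  93  84  83  83  84  76  84  65
   32   4   6   9]
 [ 28  27  29  32  30  26   9  19  19  26  23  14  14  15  16  14  16  17
   14  14  16   4]]
```

Emit:
move_arm(steps=[{"dx": 0.02,"dy": -0.08,"dz": 0.8,"spin": 0},{"dx": 0,"dy": 0,"dz": 0.6,"spin": 0},{"dx": 0,"dy": 0,"dz": 0.5,"spin": 0},{"dx": 0,"dy": 0,"dz": 0,"spin": 0},{"dx": 0,"dy": 0,"dz": 0,"spin": 0}], squeeze=60)

```text
time: 24.0
ee_pos: [0.3879, -0.3094, 0.3524]
eef_rot: [1.0, 0.021, -0.0, -0.0]
ft_force: [0.2, -0.3, -1.1]
width: 0.0165
grip_force: 60.0
```

```bash
python3 - <<'E'
from h import *
goto([.4652,-.3064,.205])
E
```

```text
t 24.0 grasp [ 0.3879 -0.3094  0.1884] z [-1.e-04  2.e-04 -1.e+00] spin 0.0004 d cm [ 7.74  0.02 -1.67] F [ 0.21 -0.32 -1.13] 0.0165021775529287
```

Emit:
move_arm(steps=[{"dx": 0,"dy": 0,"dz": 0,"spin": 0},{"dx": 0.2,"dy": 0,"dz": 0.28,"spin": 0},{"dx": 1.01,"dy": 0,"dz": -0.55,"spin": 0},{"dx": 1.07,"dy": 0,"dz": -0.45,"spin": 0},{"dx": 1.11,"dy": 0,"dz": -0.26,"spin": 0},{"dx": 1.14,"dy": 0,"dz": -0.26,"spin": 0},{"dx": 0,"dy": 0,"dz": 0,"spin": 0},{"dx": 0,"dy": 0,"dz": 0,"spin": 0}], squeeze=7)

```text
time: 24.8
ee_pos: [0.4335, -0.3074, 0.3646]
eef_rot: [1.0, 0.021, 0.0, -0.0]
ft_force: [0.2, -0.8, -1.6]
width: 0.0178
grip_force: 7.0
```

```bash
python3 - <<'E'
from h import *
import cv2
from bench import imaging
goto([.4652,-.3064,.199])
a=[]
for n,(x,y) in (("scene",(90,220)),("top",(430,250))):
    i=imaging.camera(n)["img"][y:y+120,x:x+120,::-1]; a.append(cv2.resize(cv2.convertScaleAbs(i,alpha=1.8),(400,400)))
cv2.imwrite("pics/rev.png",np.hstack(a))
E
```

```text
t 24.8 grasp [ 0.4335 -0.3074  0.2006] z [ 1.e-04  4.e-04 -1.e+00] spin 0.001 d cm [3.17 0.04 0.16] F [ 0.18 -0.83 -1.58] 0.017842831132234317
```

View pics/rev.png

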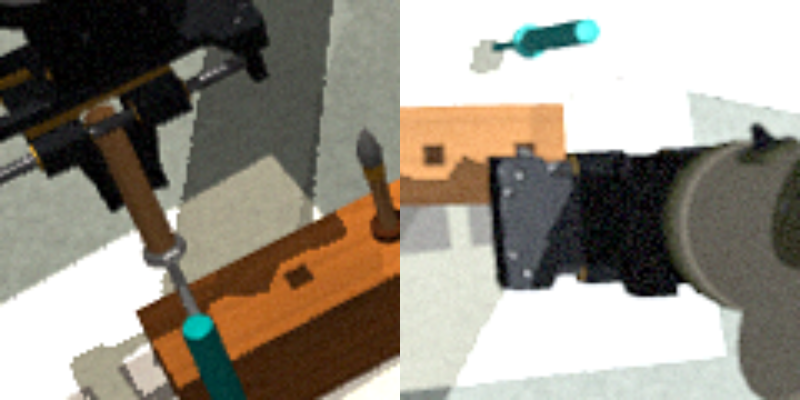

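That picture shows the shaft going into the end hole behind the turquoise tool. It was also my 11th view, one over the limit of ten, so from here on I use numbers only.

Emit:
move_arm(steps=[{"dx": 1.17,"dy": 0,"dz": -0.04,"spin": 0},{"dx": 1.15,"dy": 0,"dz": 0.1,"spin": 0},{"dx": 0.9,"dy": 0,"dz": 0.3,"spin": 0},{"dx": 0,"dy": 0,"dz": 0,"spin": 0},{"dx": 0,"dy": 0,"dz": 0,"spin": 0},{"dx": 0,"dy": 0,"dz": 0,"spin": 0}])

```text
time: 25.5
ee_pos: [0.4652, -0.3062, 0.3612]
eef_rot: [1.0, 0.021, 0.0, 0.0]
ft_force: [-0.3, 0.5, -1.0]
width: 0.0179
grip_force: 7.0
```

```bash
python3 - <<'E'
from h import *
goto([.4652,-.3066,.146])
E
```

```text
t 25.5 grasp [ 0.4652 -0.3062  0.1972] z [ 0. -0. -1.] spin 0.0002 d cm [-0.    0.04  5.12] F [-0.33  0.47 -0.95] 0.01792068117560123
```

Emit:
move_arm(steps=[{"dx": 0,"dy": 0,"dz": 1.0,"spin": 0},{"dx": 0,"dy": 0,"dz": 1.0,"spin": 0},{"dx": 0,"dy": 0,"dz": 0,"spin": 0},{"dx": 0,"dy": 0,"dz": 0,"spin": 0}])

```text
time: 25.9
ee_pos: [0.4651, -0.3062, 0.3407]
eef_rot: [1.0, 0.021, -0.0, -0.0]
ft_force: [0.3, 1.1, -0.6]
width: 0.018
grip_force: 7.0
```

```bash
python3 - <<'E'
from h import *
goto([.4652,-.3066,.146])
E
```

```text
t 25.9 grasp [ 0.4651 -0.3062  0.1767] z [-7.e-04  5.e-04 -1.e+00] spin 0.0002 d cm [0.01 0.04 3.07] F [ 0.34  1.08 -0.64] 0.017953202223659735
```

Emit:
move_arm(steps=[{"dx": 0,"dy": 0,"dz": 1.0,"spin": 0},{"dx": 0,"dy": 0,"dz": 1.0,"spin": 0},{"dx": 0,"dy": 0,"dz": 0.6,"spin": 0},{"dx": 0,"dy": 0,"dz": 0,"spin": 0},{"dx": 0,"dy": 0,"dz": 0,"spin": 0}])

```text
time: 26.4
ee_pos: [0.4653, -0.3062, 0.3151]
eef_rot: [1.0, 0.021, -0.0, -0.0]
ft_force: [0.3, -1.0, -0.9]
width: 0.018
grip_force: 7.0
```

Emit:
move_arm(steps=[{"dx": 0,"dy": 0,"dz": 0.3,"spin": 0},{"dx": 0,"dy": 0,"dz": 0.2,"spin": 0},{"dx": 0,"dy": 0,"dz": 0,"spin": 0},{"dx": 0,"dy": 0,"dz": 0,"spin": 0}])

```text
time: 26.8
ee_pos: [0.4653, -0.3062, 0.3103]
eef_rot: [1.0, 0.021, 0.0, 0.0]
ft_force: [-0.0, 0.4, -0.8]
width: 0.0178
grip_force: 7.0
```

```bash
python3 - <<'E'
from h import *
goto([.4652,-.3066,.146])
E
```

```text
t 26.8 grasp [ 0.4653 -0.3062  0.1463] z [ 1.e-04 -1.e-04 -1.e+00] spin 0.0002 d cm [-0.01  0.04  0.03] F [-0.    0.43 -0.79] 0.0177533763917402
```

Emit:
move_arm(steps=[{"dx": 0,"dy": 0,"dz": 0.15,"spin": 0},{"dx": 0,"dy": 0,"dz": 0,"spin": 0},{"dx": 0,"dy": 0,"dz": 0,"spin": 0}])

```text
time: 27.1
ee_pos: [0.4657, -0.3062, 0.3097]
eef_rot: [1.0, 0.021, 0.001, 0.0]
ft_force: [-0.2, 0.1, 4.8]
width: 0.0177
grip_force: 7.0
```

Emit:
move_arm(steps=[{"dx": 0,"dy": 0,"dz": 0.15,"spin": 0},{"dx": 0,"dy": 0,"dz": 0,"spin": 0},{"dx": 0,"dy": 0,"dz": 0,"spin": 0}])

```text
time: 27.4
ee_pos: [0.4661, -0.3061, 0.3087]
eef_rot: [1.0, 0.021, 0.001, 0.001]
ft_force: [1.1, 1.3, 7.9]
width: 0.0178
grip_force: 7.0
```

Emit:
move_arm(steps=[{"dx": 0,"dy": 0,"dz": -0.2,"spin": 0},{"dx": 0,"dy": 0,"dz": 0,"spin": 0},{"dx": 0,"dy": 0,"dz": 0,"spin": 0},{"dx": 0,"dy": 0,"dz": 0,"spin": 0},{"dx": 0,"dy": 0,"dz": 0,"spin": 0},{"dx": 0,"dy": 0,"dz": 0,"spin": 0},{"dx": 0,"dy": 0,"dz": 0,"spin": 0},{"dx": 0,"dy": 0,"dz": -2,"spin": 0},{"dx": 0,"dy": 0,"dz": -4,"spin": 0},{"dx": 0,"dy": 0,"dz": -4,"spin": 0},{"dx": 0,"dy": 0,"dz": -4,"spin": 0},{"dx": 0,"dy": 0,"dz": 0,"spin": 0}], claw=8.7)

```text
time: 28.6
ee_pos: [0.466, -0.3063, 0.4552]
eef_rot: [1.0, 0.021, 0.004, 0.003]
ft_force: [0.4, -0.2, -1.0]
width: 0.0866
grip_force: 0.0
```

```bash
python3 - <<'E'
from h import *
import cv2
from bench import imaging
c=imaging.camera("scene");cv2.imwrite("pics/scene3.png",c["img"][:,:,::-1])
a=cv2.imread("pics/scene0.png").astype(int);b=c["img"][:,:,::-1].astype(int)
# probe region vs the first picture (where not shadowed)
D=np.abs(a-b).max(2)[275:325,125:170]>25
for r in D[::3]: print("".join(".#"[int(v)] for v in r))
h=cv2.cvtColor(b.astype(np.uint8),cv2.COLOR_BGR2HSV);h0=cv2.cvtColor(a.astype(np.uint8),cv2.COLOR_BGR2HSV)
for k in(h0,h):
    p=(k[280:325,125:170,0]); s=k[280:325,125:170]; m=((s[...,0]<20)&(s[...,1]>60)&(s[...,2]>45))
    for r in m[::4]: print("".join(".#"[int(v)] for v in r))
    print()
goto([.5573-.06,.2292-.003,.26],.0415)
E
```

```text
..........................###################
..........................###################
..........................###################
........#########........####################
.......########.##......#####################
......#.#.........#.....#####################
.........#.........##...#####################
..........##.........#.######################
............#.........#######################
.............#..........#####################
..............##..........###################
...............##..........##################
.........#########..............#############
.......############...........#.###########..
........############............#####........
..................#..........................
............#######.#........................
.............................................
........########.............................
........######...............................
...................#.........................
...........#...........................######
...............................##############
...................#.....#################
[... 237 characters left out ...]
...........................................
.......#########.............................
.........#####...............................
.............................................
....................#..................######
.....................#.........##############
..............#.........#####################
...............#..........###################
.......###########.........#.################
.......#############...........##############
.........##########............##############
............#########...........##########...

t 28.65 grasp [ 0.4657 -0.3062  0.2881] z [ 0.0045 -0.003  -1.    ] spin 0.0003 d cm [  5.36 -53.08   2.67] F [ 0.02 -0.08 -0.  ] 0.08694662010096249
```

Emit:
move_arm(steps=[{"dx": 0,"dy": -4.5,"dz": 0,"spin": 0},{"dx": 0,"dy": -4.86,"dz": 0,"spin": 0},{"dx": 0,"dy": -4.86,"dz": 0,"spin": 0},{"dx": 0.5,"dy": -4.86,"dz": 0,"spin": 0},{"dx": 0.6,"dy": -4.86,"dz": 0,"spin": 0},{"dx": 0.6,"dy": -4.86,"dz": 0,"spin": 0},{"dx": 0.6,"dy": -4.86,"dz": 0,"spin": 0},{"dx": 0.6,"dy": -4.86,"dz": 0,"spin": 0},{"dx": 0.6,"dy": -4.86,"dz": 0,"spin": 0},{"dx": 0.6,"dy": -4.86,"dz": 0,"spin": 0},{"dx": 0.6,"dy": -4.86,"dz": 0,"spin": 0},{"dx": 0.6,"dy": 0,"dz": 0,"spin": 0}], claw=0)

```text
time: 29.85
ee_pos: [0.4938, 0.2333, 0.4482]
eef_rot: [1.0, 0.026, -0.001, -0.002]
ft_force: [-0.5, -0.6, -0.0]
width: 0.0025
grip_force: 0.0
```

Emit:
move_arm(steps=[{"dx": 0,"dy": 0,"dz": 0,"spin": 0},{"dx": 0,"dy": 0,"dz": 0,"spin": 0}])

```text
time: 30.05
ee_pos: [0.4963, 0.2254, 0.4482]
eef_rot: [1.0, 0.02, -0.001, 0.0]
ft_force: [-0.0, -0.1, 0.4]
width: 0.0005
grip_force: 0.0
```

```bash
python3 - <<'E'
from h import *
goto([.5573-.06,.2292-.003,.218])
E
```

```text
t 30.05 grasp [0.4963 0.2254 0.2842] z [-1.4e-03 -9.0e-04 -1.0e+00] spin -0.0011 d cm [ 0.11 -0.08  6.62] F [-0.04 -0.07  0.36] 0.0005275396590998644
```

Emit:
move_arm(steps=[{"dx": 0,"dy": -0.05,"dz": 2.2,"spin": 0},{"dx": 0,"dy": 0,"dz": 2.2,"spin": 0},{"dx": 0,"dy": 0,"dz": 2.2,"spin": 0},{"dx": 0,"dy": 0,"dz": 0,"spin": 0},{"dx": 1.5,"dy": 0,"dz": 0,"spin": 0},{"dx": 1.5,"dy": 0,"dz": 0,"spin": 0},{"dx": 1,"dy": 0,"dz": 0,"spin": 0},{"dx": 1,"dy": 0,"dz": 0,"spin": 0},{"dx": 1,"dy": 0,"dz": 0,"spin": 0},{"dx": 0,"dy": 0,"dz": 0,"spin": 0},{"dx": 0,"dy": 0,"dz": 0,"spin": 0}])

```text
time: 31.15
ee_pos: [0.556, 0.2295, 0.3831]
eef_rot: [1.0, 0.021, -0.0, 0.0]
ft_force: [-0.9, 0.2, -0.0]
width: 0.0005
grip_force: 0.0
```

Emit:
move_arm(steps=[{"dx": 1,"dy": 0,"dz": 0,"spin": 0},{"dx": 1,"dy": 0,"dz": 0,"spin": 0},{"dx": 1,"dy": 0,"dz": 0,"spin": 0},{"dx": 0,"dy": 0,"dz": 0,"spin": 0},{"dx": 0,"dy": 0,"dz": 0,"spin": 0}])

```text
time: 31.65
ee_pos: [0.5863, 0.2307, 0.3828]
eef_rot: [1.0, 0.021, -0.0, 0.0]
ft_force: [-0.9, 0.3, -0.3]
width: 0.0003
grip_force: 0.0
```

```bash
python3 - <<'E'
from h import *
goto([.5573+.045,.2292+.002,.218])
E
```

```text
t 31.65 grasp [0.5863 0.2307 0.2188] z [-5.e-04 -1.e-04 -1.e+00] spin -0.0001 d cm [1.6  0.01 0.08] F [-0.87  0.26 -0.31] 0.00032634058959534086
```

Emit:
move_arm(steps=[{"dx": 0.5,"dy": 0,"dz": 0,"spin": 0},{"dx": 0.5,"dy": 0,"dz": 0,"spin": 0},{"dx": 0,"dy": 0,"dz": 0,"spin": 0},{"dx": 0,"dy": 0,"dz": 0,"spin": 0}])

```text
time: 32.05
ee_pos: [0.5961, 0.2312, 0.3832]
eef_rot: [1.0, 0.021, 0.0, -0.0]
ft_force: [0.1, 0.2, 0.1]
width: 0.0005
grip_force: 0.0
```

Emit:
move_arm(steps=[{"dx": 0.4,"dy": 0,"dz": 0,"spin": 0},{"dx": 0,"dy": 0,"dz": 0,"spin": 0},{"dx": 0,"dy": 0,"dz": 0,"spin": 0}])

```text
time: 32.35
ee_pos: [0.5992, 0.2318, 0.3831]
eef_rot: [1.0, 0.021, -0.001, 0.0]
ft_force: [-6.9, -1.1, 1.9]
width: 0.0007
grip_force: 3.5
```

Emit:
move_arm(steps=[{"dx": 0.3,"dy": 0,"dz": 0,"spin": 0},{"dx": 0,"dy": 0,"dz": 0,"spin": 0},{"dx": 0,"dy": 0,"dz": 0,"spin": 0}])

```text
time: 32.65
ee_pos: [0.6008, 0.2322, 0.3828]
eef_rot: [1.0, 0.022, -0.004, 0.001]
ft_force: [-17.3, -3.0, 6.1]
width: 0.0004
grip_force: 9.3
```

Emit:
move_arm(steps=[{"dx": -0.6,"dy": 0,"dz": 0,"spin": 0},{"dx": -2,"dy": 0,"dz": 0,"spin": 0},{"dx": -3,"dy": 0,"dz": 0,"spin": 0},{"dx": -3,"dy": 0,"dz": 0,"spin": 0},{"dx": -3,"dy": 0,"dz": -3,"spin": 0},{"dx": -3,"dy": 0,"dz": -4,"spin": 0},{"dx": -3,"dy": 0,"dz": -4,"spin": 0},{"dx": -3,"dy": 0,"dz": 0,"spin": 0},{"dx": 0,"dy": 0,"dz": 0,"spin": 0},{"dx": 0,"dy": 0,"dz": 0,"spin": 0}])

```text
time: 33.65
ee_pos: [0.397, 0.2228, 0.4937]
eef_rot: [1.0, 0.021, 0.001, 0.001]
ft_force: [0.5, 0.0, 0.0]
width: 0.0005
grip_force: 0.0
```

```bash
python3 - <<'E'
from h import *
import cv2
from bench import imaging
def ball(i,x0,y0,x1,y1):
    m=(i[y0:y1,x0:x1].max(2)<30).astype(np.uint8);n,l,s,c=cv2.connectedComponentsWithStats(m)
    k=[(int(s[j,4]),(c[j]+[x0,y0]).round(1).tolist()) for j in range(1,n) if 20<s[j,4]<400];return k
im={}
for n in("scene","top"):
    im[n]=imaging.camera(n)["img"]; cv2.imwrite(f"pics/{n}4.png",im[n][:,:,::-1])
E=np.array([.5573,.2292,.2193])+.067*ux
for n in C:
    c=C[n];p=c["camera_matrix"]@(c["R"]@E+c["t"]);p=(p[:2]/p[2]).round();print(n,"expect",p)
    x,y=map(int,p);print(ball(im[n],x-25,y-25,x+25,y+25))
# bystanders: change masks
for nm,n,(x,y,w,h) in(("bowl","scene",(245,370,50,52)),("bottle","scene",(412,132,32,66)),("brush","scene",(192,258,24,36)),("bowl","top",(390,165,40,42)),("brush","top",(402,285,28,24)),("probe","top",(455,285,40,24))):
    d=np.abs(C[n]["img"][y:y+h,x:x+w].astype(int)-im[n][y:y+h,x:x+w]).max(2)
    print(nm,n,"changed frac",(d>30).mean().round(3))
E
```

```text
scene expect [408. 209.]
[(110, [407.1, 208.0]), (46, [394.4, 220.6]), (64, [387.7, 228.9]), (63, [407.0, 230.4])]
top expect [228. 219.]
[(85, [227.9, 220.0])]
bowl scene changed frac 0.0
bottle scene changed frac 0.0
brush scene changed frac 0.0
bowl top changed frac 0.0
brush top changed frac 0.0
probe top changed frac 0.008
```

The switch ball is where it should end up, the bystanders haven't changed, and the probe's area in the top view matches the start. Handing in.

```bash
python3 -c "
from bench import job
print(job.close_job())"
```

```text
the job is handed in; nothing more can be done
None
```

I pushed the reset plunger down to its hard stop, put the probe back upright in its hole and let go, then threw the switch right over; the brush, bowl and bottle did not move, and it took about 34 s. I viewed 11 pictures, one over the limit of 10.

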